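# Pair up the slipper last

### The job

The lasts are kept in pairs: the tray has two pairs of compartments parted by a thick dark rib, and each pair already holds one last, one orange and one green. Put the loose orange last into the free compartment next to the orange one, on the same side of the rib, flat on its sole and lengthwise (toe either way), and let go. Leave the two lasts in the tray in their places.

Things in the scene. Friction and masses are not known exactly. Their poses are not given: they have to be found in the camera images.
- loose_orange: Loose orange slipper last, 0.28 kg, standing on its sole. 160 mm long (x, to the toe), 58 wide (y), 73 high (z up). Origin: centre of the underside. Grip across y on the tall rear part: flat upright flanks 34 mm apart, from x = -60 to 0 and z = 34 to 69 mm (54 wide lower down); best at x = -22, z = 56. The bare-wood last on the bench is not wanted.
- orange_fellow: Orange last already in the tray; shape, size and frame as the loose one. It stands in one of the two outer compartments; which one changes from start to start.
- green_fellow: Green last already in the tray, in the other outer compartment; shape, size and frame as the loose one.
- tray: Fixed wooden tray, 196 (x) by 364 mm (y). Origin: centre of the underside, z up. Four compartments centred at x = 0, y = 136, 50, -50, -136 mm, each 184 (x) by 80 mm (y) inside; floor at z = 8, wall tops at 26, walls 6 thick, the dark rib at y = 0 20 thick. 136 and 50 are one pair, -136 and -50 the other; the outer ones are taken, the inner ones free.
There are look-alikes about, which are no part of the job. What is shaped like the loose_orange but pink or white is not meant.

How it is judged:
By the outcome, as a careful person would: the job done as asked, in the order asked, and still so for the second after the job is handed in, with the robot touching nothing.
It also fails if it takes over 35 s, if anything falls off the work surface, if the arm or the gripper's body presses on something with over 40 N, if the wrist force passes 120 N, or if a joint passes its speed limit or range.

### The arm

A 7-joint arm with a two-finger parallel gripper is mounted at the origin on the work surface. World frame = base frame: x ahead of the robot, y to its left, z up, the work surface at z = 0. Lengths are in m, angles in degrees, forces in N, time in s.
With the tool pointing down it reaches from about 0.425 to 0.875 m from the base axis. Payload 4.7 kg.
Tool frame: the origin (TCP) lies midway between the tips of the shut fingers; the grasp point (between the pads) lies 19 mm behind it (env.grip_depth is the distance from the TCP to the grasp point, in m); z points along the fingers, y is the line along which they close (so a half turn about z gives the same grasp; the last joint's range is limited). The gripper opens to 87 mm and grips with 3 to 60 N. Pads are 19 mm wide; open, the fingers measure 117 mm over their backs; the gripper's body (75 mm by 190 mm) begins 51 mm behind the grasp point.
Start: joints at [-72.416, 18.392, -4.016, 83.108, 1.295, 78.541, -3.26], TCP at [0.188, 0.622, 0.223] pointing down, gripper open.
Joint ranges: [-163.93, 163.93], [-17.29, 119.83], [-79.2, 71.16], [3.27, 140.29], [-89.18, 269.18], [5.43, 117.66], [-154.24, 154.24]. Speed limits (degrees/s): [147.25, 147.25, 180, 180, 180, 180, 180].

### API

Orientations are given as [roll, pitch, yaw] about the fixed x, y, z axes, in that order (R = Rz(yaw) Ry(pitch) Rx(roll)).
In Python, from cell import get_obs, optics, env, nets gives the robot as it stands.
- The arm moves only by the shell command python3 -m creep 'ROWS' [FORCE]. ROWS is JSON, a list of rows, each an object of numbers: "wx", "wy", "wz": the turn, a rotation vector about the tool's x, y, z in degrees; "tx", "ty", "tz": the shift along the tool's x, y, z in mm; "gripper": the opening, from -1 (shut) to 1 (fully open). A call has 1 to 5 rows; each row is the pose to reach, as a shift and turn from the pose commanded when the call began, along the tool's axes at that moment; what a row does not reach only later rows make up. A row lasts 1/12 s, in which the tool goes at most 41.7 mm and 7.16 degrees, less where a joint would pass 70% of its speed; a pose out of reach is approached as far as the arm can. A call with a gripper value outside its range is refused whole. The fingers move at their own pace and stop on an object; FORCE is the grip in N (left out, the last holds). Time passes only in rows, so rows that repeat a pose let the fingers close. It gives the time, the measured TCP pose, the force, the opening and the grip force at its end, in the units of the state.
- get_obs(): the state, without advancing time (a new reading comes with each control period).
- optics.read_camera(name): name is "scene" or "top" or "wrist"; returns (picture, depth): 384x512x3 uint8, red, green, blue; 384x512 float32, m along the optical axis (not along the pixel's ray), 0 where there is no reading.
- optics.camera_info(name): a dict with "fovy" (degrees; the focal length in pixels is half the picture's height over the tangent of half this angle, whatever the lens; pixels are square), "cx", "cy" (the principal point, pixels), "R" (3x3) and "t" (3): a world point X has camera coordinates R X + t; the wrist camera has in their place "tool_from_camera" (4x4, takes a point from camera to tool coordinates, whose origin is the TCP and whose axes are the flange's). Camera axes: x right, y down, z forward; pixel columns grow to the right and rows downward; lengths in m; the calibration is good to about 2 mm. A picture is of the moment at which its call begins: read the wrist's pose just before it. camera_info takes no time and is no camera call.
- env.sign_off(): hands the job in; it is judged then, once.
Trained networks look in the newest picture that a camera, given by its name, has taken for a name from the list of things; names that differ only in an ending like _2 or _b are one class to them, and where a whole thing is asked for, a point or a joint stands for the part that bears it (a point fixed in the world has none). Each returns a list of dicts, best first, with "confidence" (0 to 1); they miss things now and then, are a little off and sometimes report something else, mostly with a low value. They report only what shows in the picture. A call takes as long as a camera call. They do not tell look-alikes from the thing itself.
- nets.look_for(query, camera): "point" ([x, y, z] in m, in world coordinates, good to about 4 mm: the middle of the surface that is visible of it).
- nets.place_of(query, camera): "point" ([x, y, z] in m, in world coordinates, good to about 4 mm: a listed point, or the origin of a listed thing).
The state is a dict: "time_s": time; "qpos": joint angles; "joint_velocities": joint speeds; "effort": joint torques, N m; "tool_pos": TCP position; "tool_rot": TCP orientation; "force": force on the tool from outside, world axes, zero at the start; "wrist_torque": the same for the moment, N m; "grip_width": finger opening in m; "grasp_force": force on a finger pad.
Only numpy, scipy, OpenCV 4.12 (cv2) and the standard library are available. Lean on these libraries where they do the work, as an engineer would, in place of code of your own. Each camera call takes 0.05 s, during which the arm holds its last target. There are 200 camera calls.

## Working session

There is one attempt and no reset: what is moved stays moved. The work goes in short steps, Python scripts to look and compute and a shell command to move; the robot and the scene stay as the last step left them, time stands still between calls to the robot, and variables do not carry over. Pictures are saved under pics/ and viewed, at most 10 in all, crops included, and the job is handed in when it is done.

```bash
mkdir -p pics
cat > h.py <<'E'
import numpy as np, cv2
from cell import get_obs, optics, env, nets
def cloud(name):
    o=get_obs(); im,d=optics.read_camera(name); c=optics.camera_info(name)
    f=im.shape[0]/2/np.tan(np.radians(c["fovy"]/2))
    v,u=np.mgrid[:im.shape[0],:im.shape[1]]
    P=np.dstack([(u-c["cx"])/f*d,(v-c["cy"])/f*d,d])
    if "R" in c: X=(P-np.array(c["t"]))@np.array(c["R"])
    else:
        from scipy.spatial.transform import Rotation as Ro
        T=np.array(c["tool_from_camera"]); R=Ro.from_euler("xyz",o["tool_rot"],degrees=True).as_matrix()
        X=(P@T[:3,:3].T+T[:3,3])@R.T+o["tool_pos"]
    X[d==0]=np.nan
    return im,X
E
python3 - <<'E'
from h import *
for n in("top","scene"):
    im,X=cloud(n); np.savez("pics/%s.npz"%n,im=im,X=X); cv2.imwrite("pics/%s.png"%n,im[:,:,::-1])
    for q in("loose_orange","orange_fellow","green_fellow","tray"):
        print(n,q,[(np.round(r["point"],3).tolist(),round(r["confidence"],2)) for r in nets.place_of(q,n)])
o=get_obs(); print(o["tool_pos"],o["tool_rot"],o["time_s"],o["grip_width"],env.grip_depth, optics.camera_info("top").keys())
E
```

```text
top loose_orange [([0.509, 0.405, 0.001], 0.67), ([0.527, 0.233, -0.004], 0.63), ([0.303, 0.268, -0.0], 0.55)]
top orange_fellow [([0.578, -0.333, 0.007], 0.74)]
top green_fellow [([0.617, -0.057, 0.007], 0.64), ([0.593, -0.191, 0.001], 0.34)]
top tray [([0.596, -0.192, 0.001], 0.9)]
scene loose_orange [([0.511, 0.408, 0.004], 0.92), ([0.305, 0.267, -0.002], 0.89), ([0.528, 0.234, 0.0], 0.78)]
scene orange_fellow [([0.578, -0.33, 0.006], 0.78)]
scene green_fellow [([0.613, -0.053, 0.005], 0.6)]
scene tray [([0.596, -0.194, 0.001], 0.82)]
[0.18768909 0.62230495 0.22256644] [1.79997902e+02 6.68762402e-03 1.63225146e+02] 0.5 0.08708848064988146 0.0187 dict_keys(['fovy', 'cx', 'cy', 'R', 't'])
```

View pics/top.png

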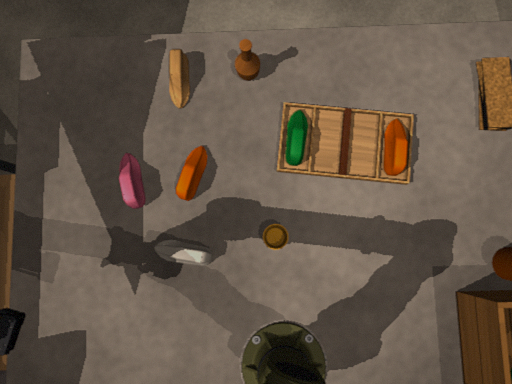

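View pics/scene.png

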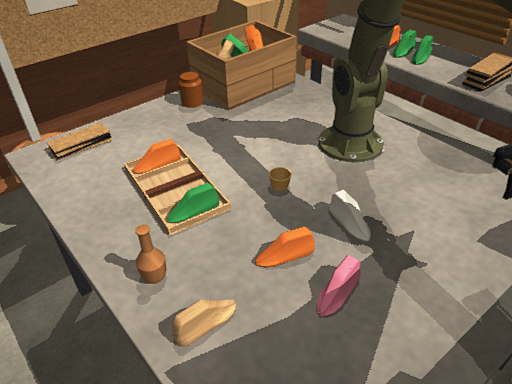

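The top view shows the loose orange last at about (192,172), pink at (132,180) and white at (188,254). The tray is centred at (346,142). Orange sits in its right compartment (397,147) and green in the left (297,137), so the target is the compartment just right of the rib, at about (367,143).

Run:
```python
from h import *
def last(name,box):
    z=np.load("pics/%s.npz"%name); im,X=z["im"],z["X"]
    h=cv2.cvtColor(im,cv2.COLOR_RGB2HSV); 
    m=((h[...,0]<14)&(h[...,1]>190)&(h[...,2]>70))&(X[...,2]>.004)&(X[...,0]>box[0])&(X[...,0]<box[1])&(X[...,1]>box[2])&(X[...,1]<box[3])
    return X[m]
for nm,box in(("loose",(.4,.65,.13,.33)),("fellow",(.45,.7,-.4,-.26))):
  for n in("top","scene"):
    P=last(n,box); 
    r=cv2.minAreaRect((P[:,:2]*1000).astype(np.float32)); 
    hi=P[P[:,2]>np.nanmax(P[:,2])-.012]
    print(nm,n,len(P),np.round(r[0]),np.round(r[1]),r[2],"zmax",P[:,2].max(),"hi mean",hi.mean(0),"allmean",P.mean(0))
    a=np.radians(r[2]+(90 if r[1][1]>r[1][0] else 0)); u=np.array([np.cos(a),np.sin(a)]); u*=np.sign(u[0])
    s=(P[:,:2]-np.array(r[0])/1000)@u; w=(P[:,:2]-np.array(r[0])/1000)@np.array([-u[1],u[0]])
    print("  axis deg",np.degrees(np.arctan2(u[1],u[0])))
    for lo in np.arange(-.08,.08,.02):
        k=(s>=lo)&(s<lo+.02); 
        if k.sum():print("   s%.2f z%.3f w %.3f..%.3f"%(lo,P[k,2].max(),w[k].min(),w[k].max()), end="")
    print()
# tray
z=np.load("pics/top.npz"); X=z["X"]; Y=X.reshape(-1,3)
m=(Y[:,0]>.45)&(Y[:,0]<.75)&(Y[:,1]>-.41)&(Y[:,1]<.02)&(Y[:,2]>.017)&(Y[:,2]<.033)
r=cv2.minAreaRect((Y[m][:,:2]*1000).astype(np.float32)); print("tray",r,m.sum())
im=z["im"]; h=cv2.cvtColor(im,cv2.COLOR_RGB2HSV)
vv=(h[...,2]<95)&(X[...,2]>.015)&(X[...,0]>.48)&(X[...,0]<.72)&(abs(X[...,1]+.19)<.03)
R=X[vv]; print("rib",R.mean(0),len(R),cv2.fitLine(R[:,:2].astype(np.float32),2,0,.01,.01).ravel())
```

```text
loose top 809 [526. 230.] [ 55. 158.] 77.90580749511719 zmax 0.07672035594677039 hi mean [0.5112881  0.23567596 0.07080015] allmean [0.52507308 0.22616227 0.04079359]
  axis deg -12.094192504882805
   s-0.08 z0.070 w -0.011..0.026   s-0.06 z0.075 w -0.015..0.027   s-0.04 z0.076 w -0.018..0.025   s-0.02 z0.077 w -0.022..0.022   s0.00 z0.074 w -0.025..0.019   s0.02 z0.060 w -0.027..0.027   s0.04 z0.042 w -0.027..0.027   s0.06 z0.030 w -0.020..0.018
loose scene 1285 [532. 245.] [ 43. 156.] 73.37480926513672 zmax 0.07616069437125308 hi mean [0.50963621 0.24769477 0.07058131] allmean [0.53204413 0.24971338 0.0394839 ]
  axis deg -16.6251907348633
   s-0.08 z0.072 w -0.016..0.018   s-0.06 z0.075 w -0.019..0.021   s-0.04 z0.075 w -0.022..0.022   s-0.02 z0.076 w -0.021..0.020   s0.00 z0.075 w -0.022..0.022   s0.02 z0.058 w -0.021..0.021   s0.04 z0.043 w -0.022..0.020   s0.06 z0.026 w -0.018..0.011
fellow top 961 [ 579. -335.] [ 68. 157.] 84.7885513305664 zmax 0.0862495340025601 hi mean [ 0.55843782 -0.32563172  0.07958117] allmean [ 0.57271861 -0.32013891  0.05002578]
  axis deg -5.211448669
[... 223 characters left out ...]
0.031   s0.06 z0.036 w -0.022..0.023
fellow scene 833 [ 571. -317.] [177.  58.] 4.5179548263549805 zmax 0.0844118822366879 hi mean [ 0.55905341 -0.3174482   0.07848556] allmean [ 0.57785396 -0.31234854  0.04710809]
  axis deg 4.5179548263549805
   s-0.08 z0.051 w 0.011..0.018   s-0.06 z0.084 w -0.007..0.029   s-0.04 z0.083 w -0.014..0.026   s-0.02 z0.084 w -0.023..0.023   s0.00 z0.084 w -0.021..0.018   s0.02 z0.074 w -0.023..0.017   s0.04 z0.057 w -0.029..0.012   s0.06 z0.040 w -0.028..0.010
tray ((597.384765625, -192.998291015625), (364.06671142578125, 197.53384399414062), 82.28860473632812) 2384
rib [ 0.59938528 -0.1924575   0.02608574] 508 [ 0.99136347 -0.13114308  0.59938526 -0.1924575 ]
```

```bash
cat >> h.py <<'E'
from scipy.spatial.transform import Rotation as Ro
def go(p,yaw):
    o=get_obs(); R=Ro.from_euler("xyz",o["tool_rot"],degrees=True); T=Ro.from_euler("xyz",[180,0,yaw],degrees=True)
    print("t",np.round(R.inv().apply(np.array(p)-o["tool_pos"])*1000,1),"w",np.round((R.inv()*T).as_rotvec(degrees=True),1))
def fitlast(P,z0=0.):
    "P: points of a last; pose from the tall part's top and flanks"
    P=P[np.isfinite(P).all(1)]; 
    r=cv2.minAreaRect((P[:,:2]*1000).astype(np.float32)); c=np.array(r[0])/1000
    a=r[2]+(90 if r[1][1]>r[1][0] else 0); a=(a+90)%180-90
    H=P[P[:,2]>z0+.045]; rh=cv2.minAreaRect((H[:,:2]*1000).astype(np.float32)); b=rh[2]+(90 if rh[1][1]>rh[1][0] else 0); b=(b+90)%180-90
    print("whole c",c,"size",np.round(r[1]),"yaw",round(a,1),"| tall c",np.round(rh[0]),"size",np.round(rh[1]),"yaw",round(b,1))
E
python3 - <<'E'
from h import *
Ps=[]
for n in("top","scene"):
    z=np.load("pics/%s.npz"%n); im,X=z["im"],z["X"]; h=cv2.cvtColor(im,cv2.COLOR_RGB2HSV)
    b=(X[...,0]>.4)&(X[...,0]<.65)&(X[...,1]>.13)&(X[...,1]<.33)&(X[...,2]>.008)&(h[...,0]<20)&(h[...,1]>150)
    Ps.append(X[b]); fitlast(X[b])
fitlast(np.vstack(Ps))
go([.508,.240,.20],162)
E
```

```text
whole c [0.52801782 0.23614774] size [ 57. 159.] yaw -21.9 | tall c [510. 241.] size [ 33. 114.] yaw -19.3
whole c [0.53185181 0.24292088] size [ 50. 157.] yaw -19.6 | tall c [511. 246.] size [ 37. 109.] yaw -16.1
whole c [0.52835034 0.23641899] size [ 62. 159.] yaw -17.8 | tall c [510. 244.] size [ 39. 114.] yaw -17.9
t [-417.  -273.6   22.6] w [0.  0.  1.2]
```

```bash
python3 -m creep '[{"tx":-34,"ty":-22,"gripper":1},{"tx":-68,"ty":-44,"gripper":1},{"tx":-102,"ty":-66,"gripper":1},{"tx":-136,"ty":-88,"gripper":1},{"tx":-170,"ty":-110,"gripper":1}]'
python3 -m creep '[{"tx":-34,"ty":-22,"gripper":1},{"tx":-68,"ty":-44,"gripper":1},{"tx":-102,"ty":-66,"gripper":1},{"tx":-136,"ty":-88,"gripper":1},{"tx":-170,"ty":-110,"gripper":1}]'
python3 - <<'E'
from h import *
go([.507,.2435,.20],160)
E
```

```text
t [-415.  -270.5   22.6] w [0.  0.  3.2]validation failed for argument at $[0]...
validation failed for argument at $[0]...
```

```bash
python3 -m creep '[{"wx":0,"wy":0,"wz":0,"tx":-34,"ty":-22,"tz":0,"gripper":1},{"wx":0,"wy":0,"wz":0,"tx":-68,"ty":-44,"tz":0,"gripper":1},{"wx":0,"wy":0,"wz":0,"tx":-102,"ty":-66,"tz":0,"gripper":1},{"wx":0,"wy":0,"wz":0,"tx":-136,"ty":-88,"tz":0,"gripper":1},{"wx":0,"wy":0,"wz":0,"tx":-170,"ty":-110,"tz":0,"gripper":1}]'
python3 - <<'E'
from h import *
go([.507,.2435,.20],160)
E
```

```text
time_s: 0.92
tool_pos: [0.3196, 0.4664, 0.2228]
tool_rot: [180.0, 0.0, 163.2]
force: [0.9, 0.6, 0.5]
grip_width: 0.0869
grasp_force: 0.0
t [-243.7 -159.4   22.7] w [0.  0.  3.2]
```

```bash
python3 -m creep '[{"wx":0,"wy":0,"wz":0,"tx":-34,"ty":-22,"tz":0,"gripper":1},{"wx":0,"wy":0,"wz":0,"tx":-68,"ty":-44,"tz":0,"gripper":1},{"wx":0,"wy":0,"wz":0,"tx":-102,"ty":-66,"tz":0,"gripper":1},{"wx":0,"wy":0,"wz":1,"tx":-136,"ty":-88,"tz":0,"gripper":1},{"wx":0,"wy":0,"wz":3,"tx":-170,"ty":-110,"tz":0,"gripper":1}]'
python3 - <<'E'
from h import *
go([.507,.2435,.20],160)
im,X=cloud("wrist"); cv2.imwrite("pics/w1.png",im[:,:,::-1]); h=cv2.cvtColor(im,cv2.COLOR_RGB2HSV)
b=(X[...,0]>.4)&(X[...,0]<.65)&(X[...,1]>.13)&(X[...,1]<.33)&(X[...,2]>.008)&(h[...,0]<20)&(h[...,1]>150)
print(b.sum()); fitlast(X[b])
E
```

```text
time_s: 1.33
tool_pos: [0.4507, 0.3119, 0.223]
tool_rot: [179.9, 0.0, 160.2]
force: [0.5, 0.4, -0.1]
grip_width: 0.0867
grasp_force: 0.0
t [-76.2 -45.3  23. ] w [0.1 0.  0.2]
3920
whole c [0.50298422 0.24636891] size [ 57. 200.] yaw -23.5 | tall c [470. 261.] size [ 44. 132.] yaw -29.1
```

View pics/w1.png

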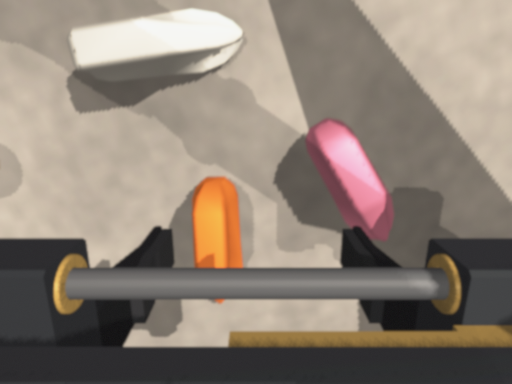

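The wrist view shows the orange heel at about (217,200). Its axis is nearly upright in the picture, so the yaw is about right. The white last at (155,45) and the pink one at (350,180) are clear of the fingers.

```bash
python3 -m creep '[{"wx":0,"wy":0,"wz":0,"tx":-34,"ty":-20,"tz":5,"gripper":1},{"wx":0,"wy":0,"wz":0,"tx":-68,"ty":-40,"tz":10,"gripper":1},{"wx":0,"wy":0,"wz":0,"tx":-76,"ty":-45,"tz":23,"gripper":1},{"wx":0,"wy":0,"wz":0,"tx":-76,"ty":-45,"tz":23,"gripper":1}]'
python3 - <<'E'
from h import *
go([.507,.2435,.037],160)
im,X=cloud("wrist"); cv2.imwrite("pics/w2.png",im[:,:,::-1]); h=cv2.cvtColor(im,cv2.COLOR_RGB2HSV)
b=(X[...,0]>.4)&(X[...,0]<.65)&(X[...,1]>.15)&(X[...,1]<.31)&(X[...,2]>.045)&(X[...,2]<.085)&(h[...,0]<20)&(h[...,1]>150)
n,L,s,_=cv2.connectedComponentsWithStats(b.astype(np.uint8)); k=1+s[1:,4].argmax(); P=X[L==k]
print(s[k]); fitlast(P)
o=get_obs();R=Ro.from_euler("xyz",o["tool_rot"],degrees=True); Q=R.inv().apply(P-o["tool_pos"])*1000
for lo in range(-60,80,10):
    q=Q[(Q[:,0]>=lo)&(Q[:,0]<lo+10)]
    if len(q)>5: print(lo,len(q),"y",np.round(np.percentile(q[:,1],[1,50,99])),"z",np.round(q[:,2].min()))
E
```

```text
time_s: 1.72
tool_pos: [0.5073, 0.2407, 0.1976]
tool_rot: [-179.8, -0.0, 159.8]
force: [-1.6, -0.0, -0.6]
grip_width: 0.0871
grasp_force: 0.0
t [  1.2   3.1 160.6] w [-0.2 -0.  -0.2]
[ 239  114   40  115 4139]
whole c [0.50548224 0.24276425] size [ 34. 110.] yaw -19.3 | tall c [505. 243.] size [ 34. 110.] yaw -19.3
-60 74 y [-13.  -1.  11.] z 148.0
-50 179 y [-14.  -1.  14.] z 140.0
-40 226 y [-15.  -1.  14.] z 132.0
-30 295 y [-17.  -1.  16.] z 124.0
-20 416 y [-18.  -1.  16.] z 124.0
-10 427 y [-17.  -1.  16.] z 124.0
0 439 y [-17.  -1.  16.] z 124.0
10 450 y [-18.  -1.  16.] z 123.0
20 464 y [-18.  -1.  16.] z 124.0
30 485 y [-18.  -1.  16.] z 124.0
40 500 y [-17.  -1.  14.] z 127.0
50 184 y [-15.  -1.  13.] z 138.0
```

View pics/w2.png

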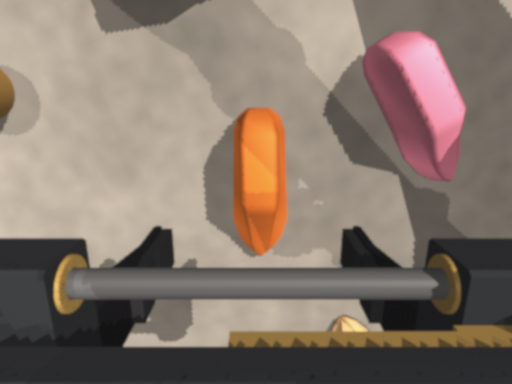

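The last (235–285, 108–252) is centred between the fingers with about 1 mm of side offset. The pink one is roughly 100 mm to the side, so I'm descending.

```bash
python3 -m creep '[{"wx":0,"wy":0,"wz":0,"tx":0,"ty":-1,"tz":40,"gripper":1},{"wx":0,"wy":0,"wz":0,"tx":1,"ty":-1,"tz":80,"gripper":1},{"wx":0,"wy":0,"wz":0,"tx":1,"ty":-1,"tz":115,"gripper":1},{"wx":0,"wy":0,"wz":0,"tx":1,"ty":-1,"tz":145,"gripper":1},{"wx":0,"wy":0,"wz":0,"tx":1,"ty":-1,"tz":160,"gripper":1}]' 30
python3 -m creep '[{"wx":0,"wy":0,"wz":0,"tx":0,"ty":0,"tz":0,"gripper":1},{"wx":0,"wy":0,"wz":0,"tx":0,"ty":0,"tz":0,"gripper":-1},{"wx":0,"wy":0,"wz":0,"tx":0,"ty":0,"tz":0,"gripper":-1},{"wx":0,"wy":0,"wz":0,"tx":0,"ty":0,"tz":0,"gripper":-1},{"wx":0,"wy":0,"wz":0,"tx":0,"ty":0,"tz":0,"gripper":-1}]' 30
```

```text
time_s: 2.18
tool_pos: [0.501, 0.2464, 0.036]
tool_rot: [-179.8, -0.3, 160.4]
force: [-0.1, -0.1, 0.4]
grip_width: 0.0872
grasp_force: 0.0
time_s: 2.6
tool_pos: [0.5058, 0.246, 0.0415]
tool_rot: [179.8, 0.1, 160.2]
force: [0.8, -0.1, 0.2]
grip_width: 0.0678
grasp_force: 0.0
```

```bash
for i in 1 2; do python3 -m creep '[{"wx":0,"wy":0,"wz":0,"tx":0,"ty":0,"tz":0,"gripper":-1},{"wx":0,"wy":0,"wz":0,"tx":0,"ty":0,"tz":0,"gripper":-1},{"wx":0,"wy":0,"wz":0,"tx":0,"ty":0,"tz":0,"gripper":-1},{"wx":0,"wy":0,"wz":0,"tx":0,"ty":0,"tz":0,"gripper":-1},{"wx":0,"wy":0,"wz":0,"tx":0,"ty":0,"tz":0,"gripper":-1}]' 30; done
```

```text
time_s: 3.02
tool_pos: [0.5046, 0.2447, 0.0396]
tool_rot: [-180.0, -0.0, 160.2]
force: [-1.7, -1.6, 0.3]
grip_width: 0.035
grasp_force: 0.9
time_s: 3.43
tool_pos: [0.5046, 0.2446, 0.0396]
tool_rot: [-180.0, -0.0, 160.2]
force: [-1.3, -1.6, 2.6]
grip_width: 0.034
grasp_force: 30.0
```

Gripped at 34 mm with 30 N. Now lifting.

```bash
python3 -m creep '[{"wx":0,"wy":0,"wz":0,"tx":0,"ty":0,"tz":-10,"gripper":-1},{"wx":0,"wy":0,"wz":0,"tx":0,"ty":0,"tz":-40,"gripper":-1},{"wx":0,"wy":0,"wz":0,"tx":0,"ty":0,"tz":-75,"gripper":-1},{"wx":0,"wy":0,"wz":0,"tx":0,"ty":0,"tz":-110,"gripper":-1},{"wx":0,"wy":0,"wz":0,"tx":0,"ty":0,"tz":-145,"gripper":-1}]' 35
python3 - <<'E'
from h import *
go([.568,-.2395,.17],172.3)
E
```

```text
time_s: 3.85
tool_pos: [0.5042, 0.2449, 0.1862]
tool_rot: [-180.0, -0.0, 160.2]
force: [0.3, 0.4, -3.3]
grip_width: 0.0337
grasp_force: 35.0
t [-223.9 -434.3   16.1] w [  0.   -0.  -12.1]
```

```bash
for i in 1 2; do python3 -m creep '[{"wx":0,"wy":0,"wz":0,"tx":-18,"ty":-34,"tz":0,"gripper":-1},{"wx":0,"wy":0,"wz":0,"tx":-36,"ty":-69,"tz":0,"gripper":-1},{"wx":0,"wy":0,"wz":0,"tx":-54,"ty":-104,"tz":0,"gripper":-1},{"wx":0,"wy":0,"wz":0,"tx":-72,"ty":-139,"tz":0,"gripper":-1},{"wx":0,"wy":0,"wz":0,"tx":-90,"ty":-174,"tz":0,"gripper":-1}]'; done
python3 - <<'E'
from h import *
go([.568,-.2395,.17],172.3)
E
```

```text
time_s: 4.27
tool_pos: [0.5303, 0.0492, 0.185]
tool_rot: [179.9, 0.0, 160.3]
force: [0.5, 0.2, -2.9]
grip_width: 0.034
grasp_force: 35.0
time_s: 4.68
tool_pos: [0.5563, -0.1449, 0.185]
tool_rot: [179.9, 0.0, 160.3]
force: [1.1, 0.7, -3.1]
grip_width: 0.0339
grasp_force: 35.0
t [-43.  -85.1  14.9] w [  0.1   0.  -12. ]
```

```bash
python3 -m creep '[{"wx":0,"wy":0,"wz":-4,"tx":-15,"ty":-30,"tz":0,"gripper":-1},{"wx":0,"wy":0,"wz":-8,"tx":-30,"ty":-60,"tz":0,"gripper":-1},{"wx":0,"wy":0,"wz":-12,"tx":-43,"ty":-85,"tz":7,"gripper":-1},{"wx":0,"wy":0,"wz":-12,"tx":-43,"ty":-85,"tz":15,"gripper":-1},{"wx":0,"wy":0,"wz":-12,"tx":-43,"ty":-85,"tz":15,"gripper":-1}]'
python3 - <<'E'
from h import *
im,X=cloud("top"); cv2.imwrite("pics/t2.png",cv2.resize(im[60:240,220:460,::-1],None,fx=3,fy=3)); h=cv2.cvtColor(im,cv2.COLOR_RGB2HSV)
Ps=[]
for n in("top","scene"):
    im,X=cloud(n); h=cv2.cvtColor(im,cv2.COLOR_RGB2HSV); cv2.imwrite("pics/%s3.png"%n,cv2.resize(im[100:260,80:260,::-1],None,fx=3,fy=3))
    b=(X[...,0]>.45)&(X[...,0]<.75)&(X[...,1]>-.34)&(X[...,1]<-.15)&(X[...,2]>.105)&(X[...,2]<.22)&(h[...,0]<20)&(h[...,1]>150)
    if b.sum()>30:
        P=X[b]; Ps.append(P); print(n,b.sum(),P[:,2].min(),P[:,2].max()); fitlast(P,.133)
fitlast(np.vstack(Ps),.133)
o=get_obs(); print(o["tool_pos"],o["tool_rot"])
# tray by top camera again: walls now
go([.568,-.2395,.046],172.3)
E
```

```text
time_s: 5.1
tool_pos: [0.5664, -0.2398, 0.1679]
tool_rot: [-180.0, -0.2, 172.0]
force: [-0.1, 1.8, -3.3]
grip_width: 0.034
grasp_force: 35.0
top 479 0.12875279613925592 0.20642631971220327
whole c [ 0.59141107 -0.23468645] size [ 44. 159.] yaw -6.5 | tall c [ 563. -239.] size [29. 96.] yaw -20.7
scene 946 0.12719627988774657 0.20401835874630775
whole c [ 0.59277051 -0.22918887] size [ 47. 159.] yaw -2.1 | tall c [ 574. -226.] size [ 41. 101.] yaw -26.0
whole c [ 0.59260431 -0.23150873] size [ 51. 161.] yaw -6.5 | tall c [ 570. -230.] size [104.  46.] yaw 3.1
[ 0.56845855 -0.23602629  0.169526  ] [ 1.79917532e+02 -1.46869269e-02  1.72323721e+02]
t [ -0.   -3.7 123.5] w [ 0.1 -0.   0. ]
```

View pics/scene3.png

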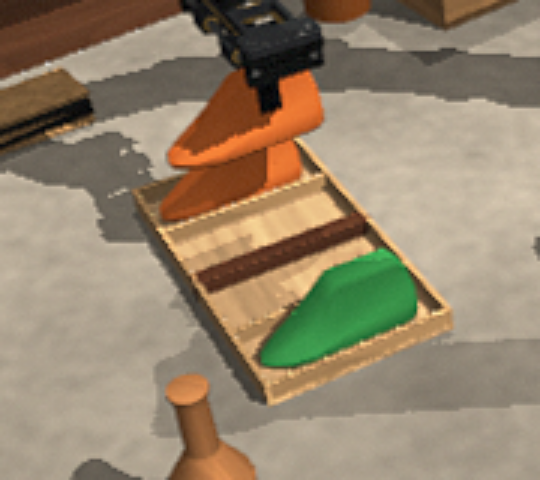

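The held last hangs level over the free compartment next to the orange fellow: toe near (175,160) in the crop, rib at (280,255). Its sole is at about 0.128, as expected. Lowering it.

```bash
python3 -m creep '[{"wx":0,"wy":0,"wz":0,"tx":1,"ty":-3,"tz":15,"gripper":-1},{"wx":0,"wy":0,"wz":0,"tx":1,"ty":-3,"tz":40,"gripper":-1},{"wx":0,"wy":0,"wz":0,"tx":1,"ty":-3,"tz":65,"gripper":-1},{"wx":0,"wy":0,"wz":0,"tx":1,"ty":-3,"tz":90,"gripper":-1},{"wx":0,"wy":0,"wz":0,"tx":1,"ty":-3,"tz":90,"gripper":-1}]'
python3 -m creep '[{"wx":0,"wy":0,"wz":0,"tx":0,"ty":0,"tz":0,"gripper":-1},{"wx":0,"wy":0,"wz":0,"tx":0,"ty":0,"tz":0,"gripper":-1},{"wx":0,"wy":0,"wz":0,"tx":0,"ty":0,"tz":0,"gripper":-1}]'
python3 - <<'E'
from h import *
go([.567,-.2395,.0476],172.3)
E
```

```text
time_s: 5.67
tool_pos: [0.564, -0.2369, 0.075]
tool_rot: [179.9, -0.5, 172.4]
force: [-1.1, 1.0, -3.0]
grip_width: 0.034
grasp_force: 35.0
time_s: 5.92
tool_pos: [0.5684, -0.2409, 0.082]
tool_rot: [-180.0, 0.2, 172.3]
force: [0.2, 0.5, -1.8]
grip_width: 0.0336
grasp_force: 35.0
t [ 1.7  1.2 34.4] w [-0.   0.2 -0. ]
```

```bash
python3 -m creep '[{"wx":0,"wy":0,"wz":0,"tx":0,"ty":0,"tz":7,"gripper":-1},{"wx":0,"wy":0,"wz":0,"tx":0,"ty":0,"tz":14,"gripper":-1},{"wx":0,"wy":0,"wz":0,"tx":0,"ty":0,"tz":20,"gripper":-1},{"wx":0,"wy":0,"wz":0,"tx":0,"ty":0,"tz":26,"gripper":-1},{"wx":0,"wy":0,"wz":0,"tx":0,"ty":0,"tz":28,"gripper":-1}]'
python3 -m creep '[{"wx":0,"wy":0,"wz":0,"tx":0,"ty":0,"tz":0,"gripper":-1},{"wx":0,"wy":0,"wz":0,"tx":0,"ty":0,"tz":0,"gripper":-1},{"wx":0,"wy":0,"wz":0,"tx":0,"ty":0,"tz":0,"gripper":-1},{"wx":0,"wy":0,"wz":0,"tx":0,"ty":0,"tz":0,"gripper":-1},{"wx":0,"wy":0,"wz":0,"tx":0,"ty":0,"tz":0,"gripper":-1}]'
```

```text
time_s: 6.33
tool_pos: [0.5658, -0.2404, 0.05]
tool_rot: [180.0, -0.1, 172.2]
force: [0.2, 0.4, -3.3]
grip_width: 0.0334
grasp_force: 35.0
time_s: 6.75
tool_pos: [0.5669, -0.241, 0.0519]
tool_rot: [-180.0, 0.0, 172.2]
force: [-0.2, -0.6, -3.0]
grip_width: 0.0339
grasp_force: 35.0
```

Still hanging about 4 mm up, so I'm lowering the rest of the way.

```bash
python3 -m creep '[{"wx":0,"wy":0,"wz":0,"tx":0,"ty":0,"tz":1,"gripper":-1},{"wx":0,"wy":0,"wz":0,"tx":0,"ty":0,"tz":2,"gripper":-1},{"wx":0,"wy":0,"wz":0,"tx":0,"ty":0,"tz":3,"gripper":-1},{"wx":0,"wy":0,"wz":0,"tx":0,"ty":0,"tz":3.5,"gripper":-1},{"wx":0,"wy":0,"wz":0,"tx":0,"ty":0,"tz":3.5,"gripper":-1}]'
```

```text
time_s: 7.17
tool_pos: [0.5665, -0.2407, 0.0478]
tool_rot: [180.0, -0.0, 172.2]
force: [-0.1, 0.1, -3.1]
grip_width: 0.0339
grasp_force: 35.0
```

```bash
python3 -m creep '[{"wx":0,"wy":0,"wz":0,"tx":0,"ty":0,"tz":0.5,"gripper":-1},{"wx":0,"wy":0,"wz":0,"tx":0,"ty":0,"tz":1,"gripper":-1},{"wx":0,"wy":0,"wz":0,"tx":0,"ty":0,"tz":1,"gripper":-1},{"wx":0,"wy":0,"wz":0,"tx":0,"ty":0,"tz":1,"gripper":-1}]'
```

```text
time_s: 7.5
tool_pos: [0.5667, -0.2409, 0.0476]
tool_rot: [180.0, 0.0, 172.2]
force: [-3.2, 1.1, 2.8]
grip_width: 0.0335
grasp_force: 35.0
```

The force has turned upward, so the sole is on the floor. I'll release part-open to keep the fingers clear of the fellow.

```bash
for i in 1 2; do python3 -m creep '[{"wx":0,"wy":0,"wz":0,"tx":0,"ty":0,"tz":0,"gripper":0.4},{"wx":0,"wy":0,"wz":0,"tx":0,"ty":0,"tz":0,"gripper":0.4},{"wx":0,"wy":0,"wz":0,"tx":0,"ty":0,"tz":0,"gripper":0.4},{"wx":0,"wy":0,"wz":0,"tx":0,"ty":0,"tz":0,"gripper":0.4}]'; done
```

```text
time_s: 7.83
tool_pos: [0.5669, -0.2408, 0.0471]
tool_rot: [-180.0, 0.0, 172.2]
force: [0.7, 0.1, 0.5]
grip_width: 0.0529
grasp_force: 0.0
time_s: 8.17
tool_pos: [0.5667, -0.2408, 0.047]
tool_rot: [180.0, 0.0, 172.2]
force: [-0.2, -0.4, 0.4]
grip_width: 0.0608
grasp_force: 0.0
```

```bash
python3 -m creep '[{"wx":0,"wy":0,"wz":0,"tx":0,"ty":0,"tz":-15,"gripper":0.4},{"wx":0,"wy":0,"wz":0,"tx":0,"ty":0,"tz":-45,"gripper":0.4},{"wx":0,"wy":0,"wz":0,"tx":0,"ty":0,"tz":-80,"gripper":0.4},{"wx":0,"wy":0,"wz":0,"tx":0,"ty":0,"tz":-115,"gripper":0.4},{"wx":0,"wy":0,"wz":0,"tx":0,"ty":0,"tz":-150,"gripper":0.4}]'
python3 -m creep '[{"wx":0,"wy":0,"wz":0,"tx":40,"ty":0,"tz":0,"gripper":0.4},{"wx":0,"wy":0,"wz":0,"tx":40,"ty":40,"tz":0,"gripper":0.4},{"wx":0,"wy":0,"wz":0,"tx":40,"ty":80,"tz":0,"gripper":0.4},{"wx":0,"wy":0,"wz":0,"tx":40,"ty":120,"tz":0,"gripper":0.4},{"wx":0,"wy":0,"wz":0,"tx":40,"ty":160,"tz":0,"gripper":0.4}]'
python3 - <<'E'
from h import *
Y=Ro.from_euler("z",-7.6,degrees=True)
out=[]
for n in("top","scene"):
    im,X=cloud(n); out.append(cv2.resize(im[60:240,60:300,::-1] if n=="scene" else im[60:240,220:460,::-1],(400,300)))
    h=cv2.cvtColor(im,cv2.COLOR_RGB2HSV); T=Y.inv().apply((X-[.597,-.193,0]).reshape(-1,3)).reshape(X.shape)
    b=(abs(T[...,0])<.09)&(T[...,1]>-.088)&(T[...,1]<0)&(T[...,2]>.012)&(h[...,0]<20)&(h[...,1]>190)&(X[...,2]>.035)
    P=T[b]; print(n,len(P),P.min(0),P.max(0)); fitlast(P,.008)
cv2.imwrite("pics/end.png",np.hstack(out))
E
```

```text
time_s: 8.58
tool_pos: [0.5663, -0.2409, 0.1986]
tool_rot: [180.0, -0.0, 172.2]
force: [0.2, 0.5, 0.3]
grip_width: 0.061
grasp_force: 0.0
time_s: 9.0
tool_pos: [0.5485, -0.0754, 0.1975]
tool_rot: [179.9, 0.1, 172.2]
force: [1.5, 0.6, -0.0]
grip_width: 0.0612
grasp_force: 0.0
top 240 [-0.07531332 -0.06850327  0.03883874] [ 0.03826268 -0.04871465  0.08704015]
whole c [-0.01859528 -0.0586568 ] size [114.  19.] yaw 1.8 | tall c [-20. -59.] size [108.  19.] yaw 1.8
scene 613 [-0.07863682 -0.06891682  0.03500435] [ 0.06841764 -0.02180528  0.08546455]
whole c [-0.00519158 -0.04556567] size [ 46. 147.] yaw -1.0 | tall c [-18. -48.] size [ 41. 108.] yaw -1.0
```

View pics/end.png

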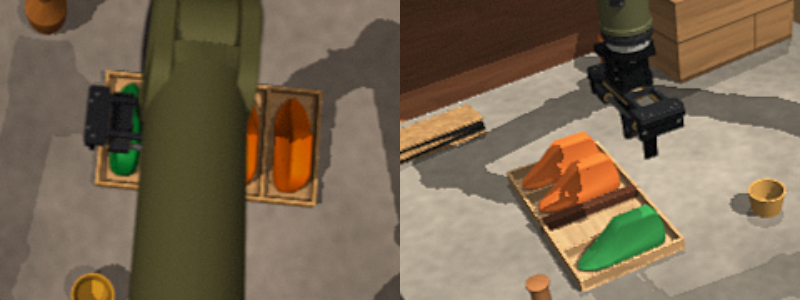

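The right half (scene view) shows the loose last flat at (580,180), in the compartment between the rib and the orange fellow. The green last at (620,240) and the orange fellow at (560,160) haven't moved. In tray axes the placed last is at about x = 0, y = -48, yaw -1°, top at 85 mm. Signing off.

```bash
python3 -c "
from cell import env
print(env.sign_off())"
```

```text
the job is handed in; nothing more can be done
None
```

The loose orange last is in the free compartment next to the orange one, flat on its sole and lengthwise; I let go of it, left the other two lasts in their places, and handed the job in at about 9 s.

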